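# Dispense one coffee pod to the mug's side

### The job

Press the red plunger of the coffee-pod dispenser once, all the way down, and let it come back up, so that it pushes a single pod out into the channel at its front. Then nudge that pod along the channel with the fingertips, to the end on the side where the mug stands, until it lies flat on the blue pad against the end stop. Do not pick anything up, leave the other two pods in the magazine, and leave everything else on the worktop where it is.

Things in the scene. Friction and masses are not known exactly. Their poses are not given: they have to be found in the camera images.
- dispenser: coffee-pod dispenser fixed on the worktop, turned up to 0.25 rad. Origin on the worktop under the pod magazine; x to its back, y to its left, z up. Clear magazine at the origin, 50 mm square, 70 mm high, open at the top, holds 3 stacked pods; behind it a dark housing 50 mm high (x = 26 to 116 mm) carries the plunger; in front a channel runs along y (see channel_mid)
- channel_mid (a point): point on the channel floor (8 mm above the worktop) before the magazine, where the ejected pod comes to lie within about 5 mm; axes as the dispenser's; at its x = -75 mm. The channel is 45 mm wide between steel rails 5 mm higher than its floor, with a gap and lead-ins at the magazine; end stops 12 mm higher than the floor, at y = +125 and -125 mm
- left_bay (a point): point on the channel floor at the dispenser's left end (+y), where the middle of a pod lies when it touches the left end stop; 105 mm from channel_mid. A blue pad covers the floor there from y = 70 to 125 mm
- right_bay (a point): the same at the right end (-y), also with a blue pad
- plunger_top (a point): centre of the top of the red mushroom-shaped plunger knob (36 mm across), 105 mm above the worktop when it is up, 80 mm when it is down; moves with it
- plunger (a joint): plunger travel in m: 0 up, 0.025 all the way down, pressed straight down. Spring return: 3 N at the top, 7 N at the bottom, plus 15 N per m/s. Each mm of it drives a slide in the foot about 3 mm forward, which pushes the lowest pod out of the magazine, 75 mm in all; as it comes back up the slide draws back and the next pod drops down
- pod_1_center (a point): the lowest pod, the first to be ejected: centre (8 mm above its underside) of an orange coffee pod with a silver foil top, a disc 40 mm across and 16 mm high, 25 g
- pod_2_center (a point): the middle pod: centre (8 mm above its underside) of an orange coffee pod with a silver foil top, a disc 40 mm across and 16 mm high, 25 g
- pod_3_center (a point): the uppermost pod: centre (8 mm above its underside) of an orange coffee pod with a silver foil top, a disc 40 mm across and 16 mm high, 25 g
- pod_1: the same lowest pod; origin at the centre of its underside, z up
- pod_2: the middle pod, likewise
- pod_3: the uppermost pod, likewise
- mug: small speckled cream mug, green inside, 63 x 88 x 49 mm with its handle (toward its -y); origin at its underside. It stands beside the magazine behind one end of the channel, at the dispenser's +y or -y: this is the side to serve. Not to be moved
- lids: stack of black cup lids, 70 mm across, 60 mm high, origin at its underside; stands behind the other end of the channel. Not to be moved
- spice_jar: spice jar with a red cap, 44 mm across, 98 mm high, origin at its underside; bystander
- mill: pepper shaker with a grey top, 44 mm across, 90 mm high, origin at its underside; bystander
- sauce_dark: dark brown sauce bottle, 61 mm across, 162 mm high, origin at its underside; bystander
- sauce_pale: cream-coloured sauce bottle, 61 mm across, 162 mm high, origin at its underside; bystander

How it is judged (in metres and radians):
On the way, in this order (a step that is already met when the one before it is completed fails the run):
1. the plunger is pressed down and the lowest pod has come out into the channel (value of joint plunger above 0.02 m and x of pod_1_center in the frame of dispenser below -0.055 m and y of pod_1_center in the frame of dispenser between -0.04 and 0.04 m), for 0.05 s.
2. the plunger is up again and the pod lies on the blue pad on the mug's side (value of joint plunger below 0.003 m and ((y of mug in the frame of dispenser above 0 m and y of pod_1_center in the frame of dispenser above 0.09 m) or (y of mug in the frame of dispenser below 0 m and y of pod_1_center in the frame of dispenser below -0.09 m))), for 0.1 s.
At the end, for the whole second after the job is handed in: The first pod lies flat (within 0.1 rad) and at rest in the channel on the mug's side, its centre within 15 mm of touching the end stop (more than 90 mm from the middle); the plunger is up (within 3 mm); the other two pods lie flat in the magazine (all of step 2 and x of pod_1_center in the frame of dispenser between -0.084 and -0.066 m and z of pod_1_center in the frame of dispenser between 0.011 and 0.021 m and x of pod_2_center in the frame of dispenser between -0.008 and 0.008 m and angle between each of pod_2, pod_3, pod_1's own z axis and vertical below 0.1 rad and x of pod_3_center in the frame of dispenser between -0.008 and 0.008 m and linear speed of pod_1 below 0.01 m/s).
It fails at once if a second pod leaves the magazine (x of any of pod_2_center, pod_3_center in the frame of dispenser below -0.03 m).
It fails at once if a pod is lifted (z of pod_1_center in the frame of dispenser above 0.032 m or z of pod_2_center in the frame of dispenser above 0.05 m or z of pod_3_center in the frame of dispenser above 0.066 m).
It fails at once if a bystander is moved by more than 20 mm (distance of any of mug, lids, spice_jar, mill, sauce_dark, sauce_pale from where it was at the start of the episode above 0.02 m).
It also fails if it takes over 42 s, if anything falls off the work surface, if the arm or the gripper's body presses on something with over 40 N, if the wrist force passes 120 N, or if a joint passes its speed limit or range.

### The arm

A 7-joint arm with a two-finger parallel gripper is mounted at the origin on a cart in front of the work surface, level with it; the furniture and walls round the work are solid. World frame = base frame: x ahead of the robot, y to its left, z up, the work surface at z = 0. Lengths are in m, angles in degrees, forces in N, time in s.
With the tool pointing down it reaches from about 0.4 to 0.85 m from the base axis. Payload 6.9 kg.
Tool frame: the origin (TCP) lies at the very end of the fingers, on their centre line; the grasp point (between the pads) lies bot.grip_point_offset behind it (bot.grip_point_offset is the distance from the TCP to the grasp point, in m); z points along the fingers, y is the line along which they close (so a half turn about z gives the same grasp; the last joint's range is limited). The gripper opens to 85 mm and grips with 20 to 120 N. Pads are 22 mm wide; open, the fingers measure 114 mm over their backs; the gripper's body (76 mm by 85 mm) begins 54 mm behind the grasp point. The pads swing forward as they close: fully open they stand 13 mm farther back than shut.
Start: joints at [71.82, 29.078, -13.613, 85.955, 7.202, 65.827, -8.869], TCP at [0.256, -0.57, 0.231] pointing down, gripper open.
Joint ranges: [-176.47, 176.47], [-13.61, 117.27], [-81.72, 77.17], [0.22, 143.17], [-87.28, 267.28], [10, 112.55], [-165.47, 165.47]. Speed limits (degrees/s): [136.94, 136.94, 180, 180, 180, 180, 180].

### API

Orientations are given as a 3x3 rotation matrix whose columns are the frame's x, y, z axes.
In Python, from station import bot, claw, solver, optics gives the robot as it stands. Calls block until the motion is done:
- bot.move_to(position, orientation): joint-space move of the TCP to a pose.
- bot.move_linear(position, attitude=None, max_speed=0.15, stop_force=None): straight line of the TCP; attitude=None keeps the orientation; max_speed is the mean speed in m/s. With stop_force (N) it stops when the force on the tool has changed by that much, and returns True; else False.
- bot.set_joints(angles): joint-space move.
- claw.release() and claw.close_gripper(): open the fingers fully, or close them until they stop; the grip force is fixed at half the most.
- bot.hold(seconds).
- solver.ik(position, orientation): joint angles nearest the present ones, or None.
- optics.capture(name): name is "scene" or "top" or "wrist"; returns (picture, depth): 400x640x3 uint8, red, green, blue; 400x640 float32, m along the optical axis (not along the pixel's ray), 0 where there is no reading.
- optics.camera_model(name): a dict with "K" (3x3 intrinsics, pixels), "T" (4x4, takes a point from camera to world coordinates). Camera axes: x right, y down, z forward; pixel columns grow to the right and rows downward; lengths in m; the calibration is good to about 2 mm. A picture is of the moment at which its call begins: read the wrist's pose just before it. camera_model takes no time and is no camera call; for the wrist camera it gives the pose at the moment of the call.
A pose or a line that the arm cannot do raises bot.Unreachable and nothing moves.
- bot.job_done(): hands the job in, once; it reports no verdict.
Readings, each from a call of its own:
- bot.current_t(): time.
- bot.current_joint_positions(): joint angles.
- bot.current_qd(): joint speeds.
- bot.current_effort(): joint torques, N m.
- bot.current_tcp_pos(): TCP position.
- bot.current_eef_rot(): TCP orientation.
- bot.current_wrist_force(): force on the tool from outside, world axes, zero at the start.
- bot.current_ft_torque(): the same for the moment, N m.
- bot.current_grip_width(): opening from 0.0 (shut) to 1.0 (fully open).
Only numpy, scipy, OpenCV 4.12 (cv2) and the standard library are available. Lean on these libraries where they do the work, as an engineer would, in place of code of your own. Each camera call takes 0.05 s, during which the arm holds its last target. There are 200 camera calls.

## Working session

There is one attempt and no reset: what is moved stays moved. The work goes in short steps, each a Python script; the robot and the scene stay as the last script left them, time stands still between calls to the robot, and variables do not carry over. Pictures are saved under pics/ and viewed, on a budget of 10 in all, crops included, one or two more only if the job needs it, and the job is handed in when it is done.

```bash
mkdir -p pics
cat > h.py <<'E'
import numpy as np, cv2
from station import bot, claw, solver, optics
def cloud(name):
    T0=optics.camera_model(name); p,d=optics.capture(name)
    K,T=T0["K"],T0["T"]; v,u=np.mgrid[:400,:640]
    c=np.stack([(u-K[0][2])/K[0][0]*d,(v-K[1][2])/K[1][1]*d,d],-1)
    w=c@np.array(T)[:3,:3].T+np.array(T)[:3,3]; w[d==0]=np.nan
    return p,w
def save(n,p): cv2.imwrite(f"pics/{n}.png",cv2.cvtColor(p,cv2.COLOR_RGB2BGR))
E
python3 - <<'E'
from h import *
for n in("top","scene"):
    p,w=cloud(n); save(n+"0",p); np.savez(n+"0",p=p,w=w)
    hsv=cv2.cvtColor(p,cv2.COLOR_RGB2HSV)
    for nm,lo,hi in(("red",(0,150,80),(5,255,255)),("red2",(174,150,80),(180,255,255)),("blue",(100,120,60),(125,255,255)),("orange",(8,150,120),(18,255,255))):
        k,l,s,c=cv2.connectedComponentsWithStats(cv2.inRange(hsv,lo,hi))
        for i in range(1,k):
            if s[i,4]>40: print(n,nm,s[i],c[i].round(),np.nanmedian(w[l==i],0).round(4),np.nanmax(w[l==i][:,2]).round(3))
print(bot.current_t())
E
```

```text
top red [ 30 125  11   8  47] [ 35. 129.] [0.7143 0.4566 0.261 ] 0.275
top red [293 183  15  14 168] [300. 190.] [ 0.6212 -0.0813  0.1027] 0.109
top red2 [    0     0   259    92 18515] [122.  45.] [0.9993 0.3789 0.0817] 0.091
top red2 [  284     0   352    91 20708] [465.  48.] [ 0.9852 -0.4449  0.0814] 0.09
top red2 [378 154  16   9  45] [384. 159.] [ 0.7143 -0.2875  0.0346] 0.052
top blue [125 122  11  11  49] [131. 128.] [0.7173 0.261  0.2576] 0.266
top blue [338 238  24  20 364] [349. 247.] [ 0.4947 -0.2001  0.0072] 0.013
top blue [470 241  69  34 942] [505. 253.] [ 0.5289 -0.8223 -0.5706] -0.466
top blue [261 250  23  20 373] [272. 259.] [ 0.4647 -0.0079  0.0071] 0.013
top blue [484 291  16  19 154] [493. 300.] [ 0.3488 -0.8337 -0.8317] -0.815
top blue [482 317  34  13  42] [496. 325.] [ 0.2654 -0.7295 -0.4769] -0.47
top orange [419 150  17  18 123] [427. 159.] [ 0.696  -0.3826  0.0977] 0.101
top orange [145 157  16   5  63] [153. 159.] [0.6924 0.2642 0.1137] 0.133
scene red [380 184  19  11 122] [388. 190.] [0.7329 0.0945 0.0335] 0.049
scene red [328 190  13   9  99] [334. 194
[... 1262 characters left out ...]
5] 0.086
scene red2 [330 274  24  14 127] [339. 281.] [ 0.7445 -0.3275  0.0368] 0.052
scene blue [406 100   8   7  48] [410. 103.] [0.7275 0.2594 0.2616] 0.272
scene blue [289 187  17  11 126] [297. 192.] [ 0.4622 -0.0076  0.0092] 0.014
scene blue [268 223  18  11 135] [276. 228.] [ 0.4922 -0.1935  0.0091] 0.014
scene orange [418  31  19   6  48] [428.  33.] [0.7149 0.4575 0.4271] 0.435
scene orange [423  57   9  22 106] [427.  69.] [0.7267 0.4541 0.3152] 0.352
scene orange [407  92  10   7  46] [412.  95.] [0.7318 0.2582 0.2899] 0.299
scene orange [402 142  12  13 119] [408. 148.] [0.7469 0.2435 0.1155] 0.139
scene orange [300 266  20  15 146] [310. 273.] [ 0.6925 -0.382   0.0986] 0.102
0.1
```

View pics/top0.png

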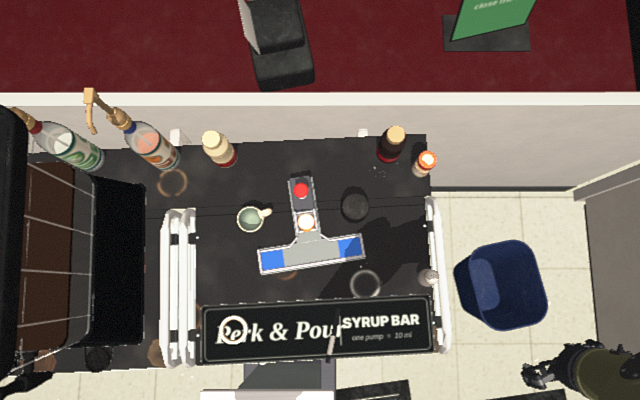

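View pics/scene0.png

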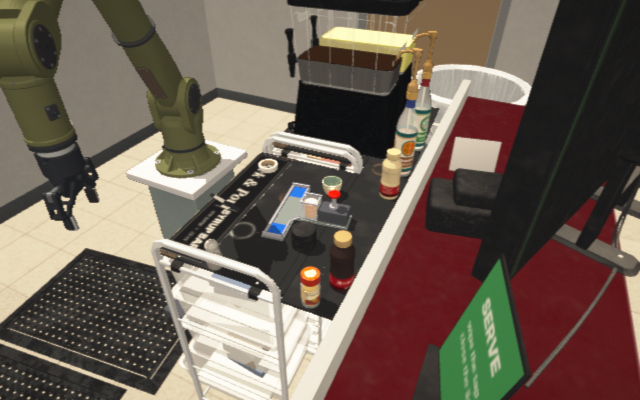

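The mug is at (250,219) in the top view, on the dispenser's +y side, so I'll serve the left bay. The blue pads at (272,259) and (349,247) are 194 mm apart against the expected 195. They give a yaw of about 0.155 rad, and the knob at (300,190) lies along that axis at the right height.

```bash
cat >> h.py <<'E'
L,Rr=np.array([.4647,-.0079]),np.array([.4947,-.2001])
ey=(L-Rr)/np.linalg.norm(L-Rr); ex=np.array([ey[1],-ey[0]]); MID=(L+Rr)/2; ORG=MID+.075*ex
def W(x,y,z): return np.r_[ORG+x*ex+y*ey,z]
def rot(s):
    y=s*np.r_[ey,0]; z=np.array([0,0,-1.]); return np.c_[np.cross(y,z),y,z]
def D(w):
    q=w[...,:2]-ORG; return np.stack([q@ex,q@ey,w[...,2]],-1)
E
python3 - <<'E'
from h import *
print(ORG,MID,np.arctan2(-ey[0],ey[1]),bot.grip_point_offset)
P=np.load("top0.npz");w=P["w"];d=D(w)
m=(d[...,2]>.095)&(np.abs(d[...,:2]-[.068,0]).max(-1)<.04)
print("knob",d[m].mean(0),d[m].min(0),d[m].max(0),m.sum())
for n in("top0","scene0"):
    w=np.load(n+".npz")["w"]
    for x0 in np.arange(.2,.8,.1):
        print(n,x0.round(1),[ (lambda a: round(float(a.max()),2) if a.size else None)(w[...,2][(w[...,0]>x0)&(w[...,0]<x0+.1)&(w[...,1]>y0)&(w[...,1]<y0+.1)]) for y0 in np.arange(-.7,.3,.1)])
for s in(1,-1):
    for t in (W(.068,0,.2),W(.068,0,.08),W(-.075,-.06,.1),W(-.075,.075,.015)): print(s,np.round(solver.ik(t,rot(s)) ,0) if solver.ik(t,rot(s)) is not None else None)
E
```

```text
[ 0.55380274 -0.0924335 ] [ 0.4797 -0.104 ] 0.15483802184400897 0.0187
knob [0.06789775 0.00092467 0.10265335] [ 0.05142785 -0.01607662  0.09507942] [0.08520676 0.01806665 0.10948382] 175
top0 0.2 [0.35, 0.63, 0.64, 0.01, 0.01, 0.02, 0.01, 0.03, 0.07, 0.54]
top0 0.3 [-0.47, 0.58, 0.07, 0.04, 0.01, 0.02, 0.01, 0.03, 0.07, 0.54]
top0 0.4 [-0.47, -0.83, 0.09, 0.09, 0.02, 0.02, 0.02, 0.02, 0.07, 0.08]
top0 0.5 [-0.47, -0.82, 0.07, 0.07, 0.07, 0.07, 0.07, 0.05, 0.07, 0.08]
top0 0.6 [-0.82, -0.82, 0.1, 0.1, 0.07, 0.06, 0.11, 0.01, 0.12, 0.42]
top0 0.7 [-0.82, -0.82, 0.1, 0.17, 0.17, 0.01, 0.01, 0.13, 0.17, 0.43]
top0 0.8 [0.16, 0.16, 0.16, 0.16, 0.16, 0.17, 0.18, 0.18, 0.16, 0.16]
scene0 0.2 [0.6, 0.65, 0.65, 0.01, 0.01, 0.02, 0.01, 0.03, 0.07, 0.52]
scene0 0.3 [0.31, 0.64, 0.07, 0.01, 0.01, 0.02, 0.01, 0.03, 0.07, 0.52]
scene0 0.4 [None, None, 0.09, 0.09, 0.02, 0.02, 0.02, 0.02, 0.07, 0.07]
scene0 0.5 [None, None, 0.07, 0.07, 0.06, 0.07, 0.07, 0.05, 0.07, 0.07]
scene0 0.6 [None, None, 0.1, 0.1, 0.06, 0.06, 0.11, 0.01, 0.01, 0.42]
scene0 0.7 [None, None, 0.1, 0.17, 0.17, 0.01, 0.01, 0.17, 0.17, 0.43]
scene0 0.8 [0.16, 0.16, 0.16, 0.16, 0.16, 0.17, 0.18, 0.18, 0.16, 0.16]
1 [ 36.  39. -56.  88.  34.  71.  74.]
1 [ 35.  46. -53.  96.  42.  60.  67.]
1 [ 49.  36. -51. 112.  36.  50.  77.]
1 [ 29.  39. -43. 123.  47.  36.  50.]
-1 [ 18.  31. -21.  88.  12.  63. -87.]
-1 [ 15.  38. -16.  96.  14.  48. -88.]
-1 [ 27.  29. -16. 112.  12.  41. -78.]
-1 [  8.  34. -10. 123.  14.  24. -95.]
```

Run:
```python
from h import *
R=rot(-1)
claw.close_gripper()
bot.move_to(W(.068,.0,.2),R); print(bot.current_t(),D(bot.current_tcp_pos()))
bot.move_linear(W(.068,0,.112),max_speed=.15)
f0=bot.current_wrist_force()
print(bot.move_linear(W(.068,0,.077),max_speed=.035,stop_force=20), bot.current_tcp_pos(), bot.current_wrist_force()-f0)
bot.hold(.3); print(bot.current_tcp_pos(), bot.current_wrist_force()-f0)
p,w=cloud("top"); save("down",p[130:300,220:400].repeat(3,0).repeat(3,1))
bot.move_linear(W(.068,0,.115),max_speed=.06)
bot.move_linear(W(.068,0,.18),max_speed=.2)
bot.move_to(W(-.06,-.09,.16),R)
p,w=cloud("top"); a=p[130:300,220:400].repeat(3,0).repeat(3,1)
save("up",a); d=D(w)
m=(abs(d[...,0]+.075)<.025)&(abs(d[...,1])<.06)&(d[...,2]>.019)&(d[...,2]<.032)
print("pod",np.median(d[m],0),d[m].min(0),d[m].max(0),m.sum(),bot.current_t())
```

```text
3.05 [ 0.06759477 -0.00149183  0.19996593]
True [ 0.62156281 -0.08203103  0.08026781] [-1.64913925  1.23165455  7.70444633]
[ 0.62154833 -0.08201485  0.08013515] [-2.23302395 -0.21167707  7.29041818]
pod [-0.07682736  0.00072212  0.02312865] [-0.09605658 -0.01861536  0.01913217] [-0.05796676  0.01924404  0.02881596] 192 6.975
```

View pics/up.png

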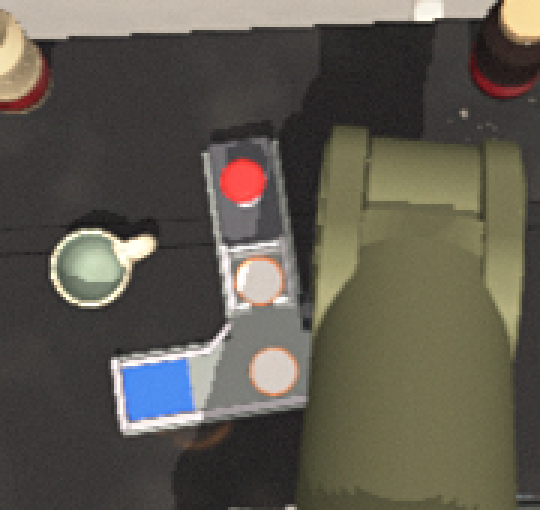

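The pod at (273,371) lies at dispenser (-0.077, 0.001), the plunger at (243,182) is up again, and a pod is still in the magazine at (260,281). Next I'll push it to +y.

Run:
```python
from h import *
print(bot.move_to(W(-.076,-.065,.06),rot(-1)))
print(bot.move_linear(W(-.076,-.065,.0145),max_speed=.08,stop_force=8),D(bot.current_tcp_pos()))
print(bot.move_linear(W(-.076,.068,.0145),max_speed=.05,stop_force=8),D(bot.current_tcp_pos()),bot.current_wrist_force(),bot.current_t())
p,w=cloud("scene"); save("push",p[150:270,230:390].repeat(4,0).repeat(4,1))
```

```text
False
False [-0.07561106 -0.06518663  0.01489463]
False [-0.07602998  0.06783991  0.01447968] [-0.07629272  0.74431095 -0.38592229] 11.0
```

View pics/push.png

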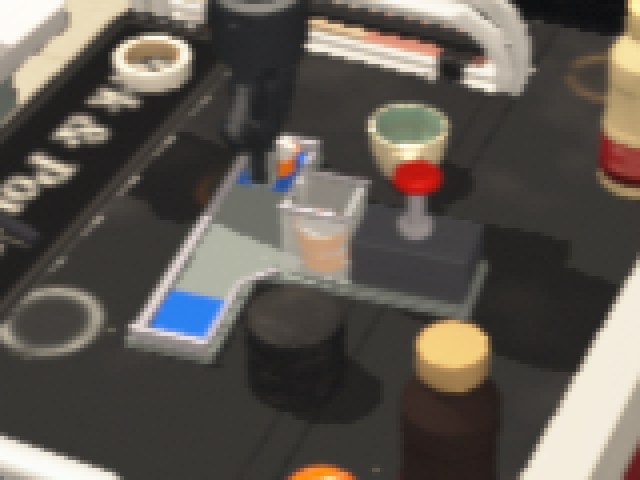

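The pod at (288,155) is on the left pad, just short of the end. I'll push on gently until it contacts the stop, back off and check.

Run:
```python
from h import *
print(bot.move_linear(W(-.076,.085,.0145),max_speed=.03,stop_force=4),D(bot.current_tcp_pos()),bot.current_wrist_force())
bot.move_linear(W(-.076,.02,.0145),max_speed=.1)
bot.move_linear(W(-.076,.0,.12),max_speed=.15)
bot.move_to(W(-.06,-.13,.2),rot(-1))
p,w=cloud("top"); save("fin",p[130:300,220:400].repeat(3,0).repeat(3,1)); d=D(w)
for nm,x,y,lo,hi in(("pod",-.075,.1,.019,.032),("mag",0,0,.03,.05),("knob",.068,0,.095,.12)):
    m=(abs(d[...,0]-x)<.022)&(abs(d[...,1]-y)<.03)&(d[...,2]>lo)&(d[...,2]<hi)
    if nm=="mag": m&=(abs(d[...,:2])<.015).all(-1)
    print(nm,np.median(d[m],0),d[m].min(0),d[m].max(0),m.sum())
print(bot.current_t())
```

```text
True [-0.07618042  0.0717338   0.01446003] [ 0.715441   -2.78309864  0.31889902]
pod [-0.07753099  0.10664524  0.02288436] [-0.09655901  0.08605248  0.01902851] [-0.05582252  0.12994467  0.02963193] 209
mag [-0.00047889 -0.00021966  0.03923204] [-0.01455887 -0.01486046  0.03247428] [0.01479693 0.01457318 0.04629104] 137
knob [0.0675118  0.00078034 0.10292047] [ 0.05117445 -0.01610308  0.09666756] [0.08581807 0.01794884 0.11135857] 176
13.625
```

View pics/fin.png

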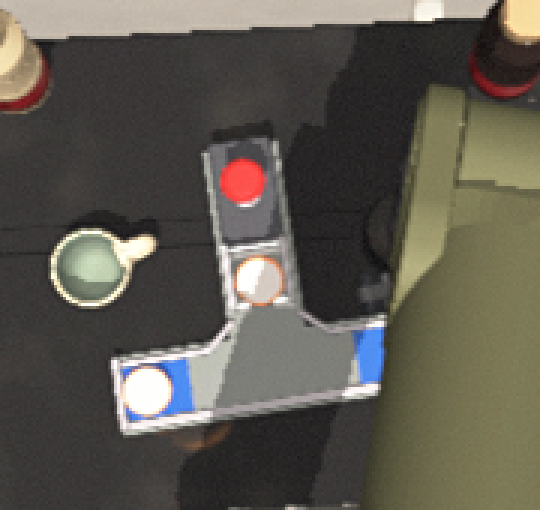

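The pod at (147,390) lies flat on the left pad against the stop, about 106 mm along the channel. The plunger at (243,182) is up, and the magazine top at 39–40 mm matches two pods left inside. The mug hasn't moved.

```bash
python3 -c "
from h import *
bot.job_done(); print(bot.current_t())"
```

```text
the job is handed in; nothing more can be done
the job is handed in; nothing more can be done
```

I handed the job in at about 14 s of robot time, well inside the 42 s limit. `job_done()` gives no verdict, so success is judged only from my own checks.

- **Press:** I pressed the plunger once with the closed fingertips, down to z = 0.080 at about 7 N, and let it come back up. One pod came out to (-77, 1) mm in the dispenser frame.
- **Push:** I nudged the pod along the channel to the left bay, on the mug's side, until it touched the end stop at under 5 N.

The last top camera check showed:

| Item | Measured | Expected |
|---|---|---|
| Pod centre, x | -77.5 mm | -84 to -66 mm |
| Pod centre, y | 106.6 mm | over 90 mm |
| Pod top | about 23 mm above the worktop | 24 mm when lying flat |
| Plunger top | about 103 mm, same as before the press | 105 mm when up |
| Top of the magazine stack | about 39 mm, consistent with two pods left | 40 mm for two pods on an 8 mm floor |

The mug looked unmoved in that picture. The arm or the crop hid the lids and some of the other items, so I did not re-measure those. I felt no unexpected contact, and none of the checks disagreed.

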